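# Overhang a brass plate on the sawing board and swing the hold-down across it

## Robot

A 6-joint arm with a two-finger parallel gripper is mounted at the origin on the work surface. World frame = base frame: x ahead of the robot, y to its left, z up, the work surface at z = 0. Lengths are in m, angles in rad, forces in N, time in s.
With the tool pointing down it reaches from about 0.4 to 0.825 m from the base axis. Payload 7 kg.
Tool frame: the origin (TCP) lies between the finger pads; the fingertips stand 22 mm ahead of it and the grasp point (between the pads) lies 3 mm ahead of it; z points along the fingers, y is the direction in which the jaws open and shut (so a half turn about z gives the same grasp; the last joint's range is limited). The gripper opens to 88 mm and grips with 3 to 60 N. Pads are 19 mm wide; open, the fingers measure 130 mm over their backs; the gripper's body (78 mm by 193 mm) begins 47 mm behind the grasp point.
Start: joints at [-1.044, 0.359, 0.012, 0, -1.224, -0.288], TCP at [0.16, -0.656, 0.249] pointing down, gripper open.
Joint ranges: [-3.07, 3.07], [-1.43, 2.12], [-1.02, 1.25], [-3.03, 1.67], [-3.05, -0], [-3.03, 3.03]. Speed limits (rad/s): [2.39, 2.39, 3.01, 3.14, 3.14, 3.14].

## Interface

Orientations are given as [roll, pitch, yaw] about the fixed x, y, z axes, in that order (R = Rz(yaw) Ry(pitch) Rx(roll)).
In Python, from station import arm, optics gives the robot as it stands. The module is installed in compiled form; this text tells all that it offers.
- The arm moves only by the tool jog_arm, never from a script. Its argument "motion" is a list that holds one entry, the list of rows, each a list of 7 numbers: the shift along the tool's x, y, z in m, then the turn, a rotation vector about the tool's x, y, z in degrees, then the finger opening in m, from 0 to 0.0876. In form: [[[x, y, z, rx, ry, rz, grip], ...]]. A call has 1 to 8 rows; each row is the pose to reach, as a shift and turn from the pose measured when the call began, along the tool's axes at that moment; what a row does not reach only later rows make up. A row lasts 1/10 s, in which the tool goes at most 50 mm and 8.59 degrees, less where a joint would pass 70% of its speed; a pose out of reach is approached as far as the arm can. A call with a gripper value outside its range is refused whole. The fingers move at their own pace and stop on an object; "newtons" is the grip in N (left out, the last holds). Time passes only in rows, so rows that repeat a pose let the fingers close. It gives the time, the measured TCP pose, the force and the opening at its end, in the units of the state.
- arm.get_state(): the state, without advancing time (a new reading comes with each control period).
- optics.grab_frame(name): name is "scene" or "side" or "wrist"; returns the picture (384x512x3 uint8, red, green, blue); there is no depth.
- optics.camera_model(name): a dict with "mtx" (3x3 intrinsics, pixels), "R" (3x3) and "t" (3): a world point X has camera coordinates R X + t; the wrist camera has in their place "mount" (4x4, takes a point from camera to tool coordinates, whose origin is the TCP and whose axes are the flange's). Camera axes: x right, y down, z forward; pixel columns grow to the right and rows downward; lengths in m; the calibration is good to about 2 mm. A picture is of the moment at which its call begins: read the wrist's pose just before it. camera_model takes no time and is no camera call.
- arm.job_done(): hands the job in, once; it reports no verdict.
The state is a dict: "t": time; "q": joint angles; "qd": joint speeds; "joint_efforts": joint torques, N m; "eef_pos": TCP position; "ee_rot": TCP orientation; "force": force on the tool from outside, world axes, zero at the start; "moment": the same for the moment, N m; "width": finger opening in m.
Only numpy, scipy, OpenCV 4.12 (cv2) and the standard library are available. Lean on these libraries where they do the work, as an engineer would, in place of code of your own. Each camera call takes 0.05 s, during which the arm holds its last target.

## Task

Get the flat brass plate ready for sawing: push it along the sawing board until its scribed line lies right over the board's far edge, so that 25 mm hangs out over the desk, square to that edge. Then push the steel hold-down bar round by its upright pin until it lies straight across the plate at its stop. Only push, with the fingers: pick nothing up, leave the loose engine parts standing where they are, and finish clear of everything.

Things in the scene. Friction and masses are not known exactly. Their poses are not given: they have to be found in the camera images.
- board: Fixed dark wooden sawing board, 240 (x) by 260 (y) by 30 mm high, lying on the desk. Origin: centre of its underside; its x axis points to its far edge (away from the robot), y to its left, z up; its top is at z = 30 mm, its far edge at x = +120 mm.
- board_edge (a point): Middle of the board's far top edge, the edge the plate must overhang. Axes as the board's.
- plate: Loose flat brass plate, 120 (x) by 60 (y) by 6 mm thick, 0.25 to 0.5 kg, lying flat on the board, askew by up to 12 degrees; a push of 1 to 4 N slides it. Origin: centre of its underside; x runs along its length, its +x end being the one nearest the far edge. A thin dark scribed line crosses its top 25 mm from that end.
- plate_line (a point): Middle of the scribed line, on the plate's top face, at x = +35 mm of the plate. When it is exactly above the far edge, 25 mm of the plate overhangs. Axes as the plate's.
- holddown (a joint): Angle (rad) of the level steel hold-down bar about its upright pivot. The bar points (2.618 + angle) counter-clockwise from the board's x axis, seen from above: 0 = parked pointing back and outward (found at 0 to 0.45), 2.094 = at its stop, straight across the plate. Turns under 1 N at the pin, stays where left, no spring.
- pivot (a point): Centre of the hold-down's pivot, 40 mm above the desk, at x = +70, y = +88 mm of the board; the pivot is 24 mm across and 56 mm high. The bar is 14 mm wide, 8 mm thick, 88 mm from pivot to end; its underside is 40 mm above the desk, 4 mm clear of the plate's top. Axes as the board's.
- post (a point): Point on the axis of the upright round pin near the end of the hold-down bar, 60 mm above the desk; the pin is 12 mm across, 80 mm from the pivot, and stands free from the bar's top at 48 mm up to 72 mm above the desk. The point moves with the bar.
- valve_a: Bystander: copper safety valve, 24 mm across, 44 mm high, standing loose near the right side of the board (board y about -110 mm), farther from the robot. Origin: centre of its underside.
- valve_b: Bystander: the second such copper safety valve, on the board's right side nearer the robot. Origin: centre of its underside.
- flywheel: Bystander: spoked dark steel flywheel, 104 mm across, 22 mm high, lying flat on the desk to the right. Origin: centre of its underside.
- endcap: Bystander: domed green cast boiler end cap, 84 mm across, 30 mm high, on the desk to the right. Origin: centre of its underside.
- cylinder: Bystander: upright brass oscillating cylinder, 38 mm wide, 90 mm high, on the desk to the left. Origin: centre of its underside.

How it is judged:
By the outcome, as a careful person would: the job done as asked, in the order asked, and still so for the second after the job is handed in, with the robot touching nothing.
It also fails if it takes over 58 s, if anything falls off the work surface, if the arm or the gripper's body presses on something with over 40 N, if the wrist force passes 120 N, or if a joint passes its speed limit or range.

## Working session

There is one attempt and no reset: what is moved stays moved. The work goes in short steps, Python scripts to look and compute and a tool call to move; the robot and the scene stay as the last step left them, time stands still between calls to the robot, and variables do not carry over. Pictures are saved under pics/ and viewed, and the job is handed in when it is done.

Besides the shell and the picture viewer there is one more tool, called after ">>>" as a command line: name --argument value ..., lists and objects as JSON in quotes. jog_arm: Moves the arm, as the interface text tells. Its arguments: {"type":"object","properties":{"motion":{"type":"array","items":{"type":"array","items":{"type":"array","items":{"type":"number"}}}},"newtons":{"type":"number"}},"required":["motion"]}

```bash
mkdir -p pics
python3 - <<'E'
from station import arm, optics
import cv2
s=arm.get_state();print(s)
for n in ("scene","side","wrist"):
    f=optics.grab_frame(n);cv2.imwrite(f"pics/{n}0.png",f[:,:,::-1])
    m=optics.camera_model(n);print(n,m)
E
```

```text
{'t': 0.0, 'q': array([-1.04390664e+00,  3.59389048e-01,  1.10502923e-02, -3.31037215e-04,
       -1.22406267e+00, -2.88118413e-01]), 'qd': array([ 0.00070968,  0.00020918, -0.00134293,  0.00040988,  0.0008846 ,
       -0.00109585]), 'joint_efforts': array([-4.64042841e-04, -5.82710266e+01,  2.93048608e+01,  6.99710190e+00,
        6.69584144e-03, -9.17395141e-05]), 'eef_pos': array([ 0.15952397, -0.65542306,  0.24762095]), 'ee_rot': array([ 3.13996528e+00, -1.57762618e-04, -2.90293399e+00]), 'force': array([-0.00349747, -0.07687083, -0.62162797]), 'moment': array([-0.0269129 , -0.05540395, -0.00825143]), 'width': 0.08758385051111452}
scene {'mtx': array([[364.26746437,   0.        , 257.92823619],
       [  0.        , 364.26746437, 191.48430337],
       [  0.        ,   0.        ,   1.        ]]), 'R': array([[-8.71021903e-02,  9.96199204e-01, -5.95494494e-04],
       [ 6.47764772e-01,  5.61828335e-02, -7.59765944e-01],
       [-7.56844772e-01, -6.65630182e-02, -6.50196398e-01]]), 't': array([ 0.06656241, -0.2820371 ,  1.42668145])}
side {'mtx': array([[434.01674281,   0.        , 257.36680358],
       [  0.        , 434.01674281, 189.66137911],
       [  0.        ,   0.        ,   1.        ]]), 'R': array([[-0.93434726, -0.35634993,  0.00314925],
       [-0.21829408,  0.56533589, -0.79545146],
       [ 0.28167869, -0.74391536, -0.60600912]]), 't': array([0.48486512, 0.18420588, 1.19772657])}
wrist {'mtx': array([[271.62134378,   0.        , 255.24798764],
       [  0.        , 271.62134378, 194.37410697],
       [  0.        ,   0.        ,   1.        ]]), 'mount': array([[ 1.19717205e-03, -9.60643666e-01, -2.77781053e-01,
         7.55707656e-02],
       [ 9.99999254e-01,  1.08215202e-03,  5.67384521e-04,
        -3.80829643e-04],
       [-2.44453019e-04, -2.77781524e-01,  9.60644245e-01,
        -1.35698033e-01],
       [ 0.00000000e+00,  0.00000000e+00,  0.00000000e+00,
         1.00000000e+00]])}
```

View pics/scene0.png

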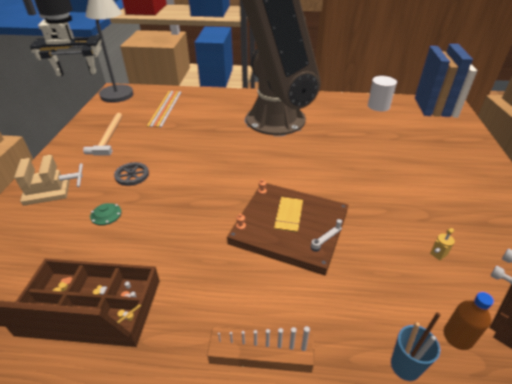

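View pics/side0.png

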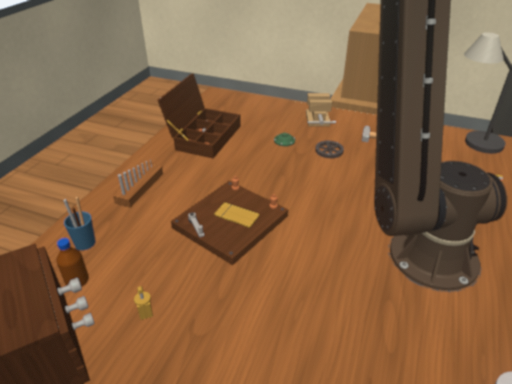

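View pics/wrist0.png

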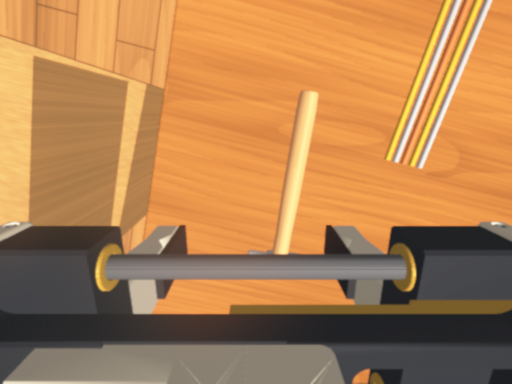

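The scene view shows the board at about (290,228), the plate at (289,213), the valves at (263,187) and (241,222), and the bar from about (317,243) to (338,228). The side view shows the board at (231,220), the plate at (237,215) and the bar from (190,212) to (200,235). Next I'll enlarge the board area and measure it.

```bash
cat > h.py <<'E'
import numpy as np, cv2
from station import arm, optics
from scipy.spatial.transform import Rotation as Ro
def cam(n,st=None):
    m=optics.camera_model(n);K=m['mtx']
    if 'R' in m: return K,m['R'],m['t']
    T=np.eye(4);T[:3,:3]=Ro.from_euler('xyz',st['ee_rot']).as_matrix();T[:3,3]=st['eef_pos']
    E=np.linalg.inv(T@m['mount']);return K,E[:3,:3],E[:3,3]
def ray(c,uv):
    K,R,t=c;d=R.T@np.linalg.solve(K,[uv[0],uv[1],1.]);return -R.T@t,d
def onz(c,uv,z):
    o,d=ray(c,uv);return o+d*(z-o[2])/d[2]
def proj(c,X):
    K,R,t=c;p=K@(R@np.asarray(X)+t);return p[:2]/p[2]
def poly(mask,n=4):
    cs,_=cv2.findContours(mask,cv2.RETR_EXTERNAL,cv2.CHAIN_APPROX_NONE)
    return max(cs,key=cv2.contourArea)
E
python3 - <<'E'
import cv2
a=cv2.imread('pics/scene0.png')[170:280,215:365];b=cv2.imread('pics/side0.png')[170:265,165:295]
cv2.imwrite('pics/sc_crop.png',cv2.resize(a,None,fx=5,fy=5,interpolation=cv2.INTER_CUBIC))
cv2.imwrite('pics/sd_crop.png',cv2.resize(b,None,fx=6,fy=6,interpolation=cv2.INTER_CUBIC))
E
```

```text
(no output)
```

View pics/sc_crop.png

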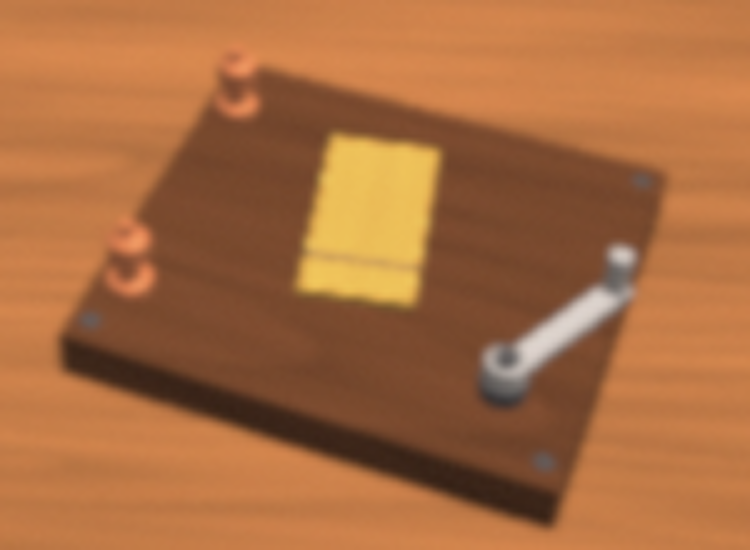

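View pics/sd_crop.png

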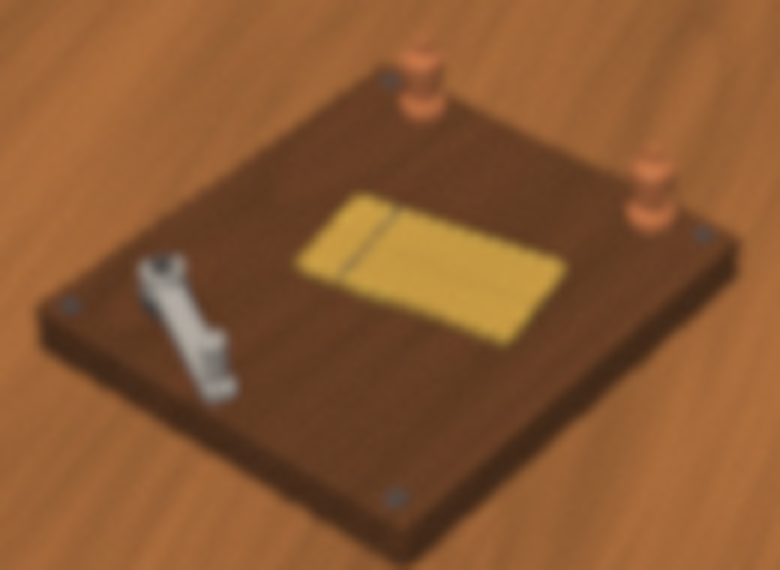

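The crops show the four top corners of the board, the plate with its line towards the far edge, and the bar parked. I'll cast these points onto planes at their known heights.

```bash
cat > m0.py <<'E'
from h import *
cs=cam('scene');cd=cam('side')
S=lambda u,v:((u+.5)/5-.5+215,(v+.5)/5-.5+170)
D=lambda u,v:((u+.5)/6-.5+165,(v+.5)/6-.5+170)
P=lambda n,c,l,z:print(n,[np.round(onz(c,p,z)*1000,1)[:2].tolist() for p in l])
bs=[onz(cs,S(*p),.03) for p in [(258,66),(666,174),(556,493),(62,337)]]  #NR NL FL FR
bd=[onz(cd,D(*p),.03) for p in [(740,243),(402,540),(40,314),(385,66)]]
for b in (bs,bd):
    b=np.array(b)[:,:2]
    print(np.round(b*1000,1).tolist(), 'sides',[round(float(np.linalg.norm(b[i]-b[(i+1)%4])*1000),1) for i in range(4)])
    obj=np.array([[-.12,-.13],[-.12,.13],[.12,.13],[.12,-.13]])
    # rigid fit
    z=(b-b.mean(0))@[1,1j];w=obj@[1,1j];k=(np.conj(w)*z).sum();print('c',b.mean(0),'yaw',np.degrees(np.angle(k)),'scale',abs(k)/(abs(w)**2).sum())
# plate corners z .036
P('plate sc',cs,[S(*p) for p in [(332,133),(442,150),(416,307),(295,292)]],.036)
P('plate sd',cd,[D(*p) for p in [(568,265),(508,347),(296,266),(358,193)]],.036)
P('line sc',cs,[S(*p) for p in [(305,253),(421,268)]],.036)
P('line sd',cd,[D(*p) for p in [(342,273),(399,208)]],.036)
P('pivtop/post top sc',cs,[S(506,357)],.056);P('',cs,[S(621,254)],.072)
P('piv/post sd',cd,[D(163,265)],.056);P('',cd,[D(212,338)],.072)
P('valve foot a,b sc',cs,[S(131,283),S(238,105)],.03)
P('valve foot a,b sd',cd,[D(422,107),D(651,216)],.03)
P('bystanders fly, cap, cyl',cs,[(131,174),(105,214),(443,245)],.02)
E
python3 m0.py
```

```text
[[431.2, -4.5], [506.1, 227.3], [731.3, 154.9], [655.1, -87.7]] sides [243.6, 236.6, 254.3, 238.9]
c [0.58093623 0.07252018] yaw -18.34982267286216 scale 0.9725303477065729
[[424.7, -10.8], [501.7, 236.4], [725.3, 162.5], [652.0, -84.6]] sides [258.9, 235.5, 257.8, 239.0]
c [0.57590298 0.07584143] yaw -17.477182046348176 scale 0.9911830860321299
plate sc [[494.5, 41.7], [503.6, 103.3], [624.7, 89.4], [619.5, 27.6]]
plate sd [[496.8, 42.7], [502.2, 109.0], [621.6, 91.6], [616.7, 28.4]]
line sc [[591.0, 31.3], [596.7, 91.9]]
line sd [[598.2, 88.3], [592.4, 32.0]]
pivtop/post top sc [[672.8, 131.2]]
 [[614.1, 188.1]]
piv/post sd [[670.4, 134.8]]
 [[615.5, 188.5]]
valve foot a,b sc [[614.7, -57.7], [467.8, -13.5]]
valve foot a,b sd [[618.3, -57.6], [473.4, -14.9]]
bystanders fly, cap, cyl [[412.1, -426.1], [591.5, -434.4], [626.0, 451.9]]
```

```bash
cat >> h.py <<'E'
BY=np.radians(-17.6)
def plan(pos,yawdeg,step=.045,dang=7.5,grip=.0876,nmax=8,via=None):
    """rows to pos (world m), tool down with yaw; from current measured pose"""
    s=arm.get_state();p0=s['eef_pos'];R0=Ro.from_euler('xyz',s['ee_rot'])
    y0=np.degrees(s['ee_rot'][2]);dy=yawdeg-y0
    n=int(max(1,np.ceil(max(np.linalg.norm(np.array(pos)-p0)/step,abs(dy)/dang))))
    rows=[]
    for i in range(1,min(n,nmax)+1):
        f=i/n;R=Ro.from_euler('xyz',[np.pi,0,np.radians(y0+f*dy)])
        d=R0.inv().apply((np.array(pos)-p0)*f);rv=np.degrees((R0.inv()*R).as_rotvec())
        rows.append([*np.round(d,4).tolist(),*np.round(rv,1).tolist(),grip])
    print('n',n,'t',round(s['t'],2));print([rows])
E
python3 -c "
from h import *
plan((.51,.096,.25),-17.6)"
```

```text
n 20 t 0.15
[[[-0.0259, 0.0324, -0.0001, 0.1, -0.0, -7.4, 0.0876], [-0.0518, 0.0647, -0.0001, 0.1, 0.0, -14.9, 0.0876], [-0.0777, 0.0971, -0.0002, 0.1, 0.0, -22.3, 0.0876], [-0.1036, 0.1295, -0.0003, 0.1, 0.0, -29.7, 0.0876], [-0.1295, 0.1618, -0.0003, 0.1, 0.0, -37.2, 0.0876], [-0.1555, 0.1942, -0.0004, 0.1, 0.0, -44.6, 0.0876], [-0.1814, 0.2266, -0.0005, 0.1, 0.0, -52.1, 0.0876], [-0.2073, 0.259, -0.0006, 0.1, 0.0, -59.5, 0.0876]]]
```

>>> jog_arm --motion '[[[-0.026, 0.032, 0, 0, 0, -7.4, 0.087], [-0.052, 0.065, 0, 0, 0, -14.9, 0.087], [-0.078, 0.097, 0, 0, 0, -22.3, 0.087], [-0.104, 0.13, 0, 0, 0, -29.7, 0.087], [-0.13, 0.162, 0, 0, 0, -37.2, 0.087], [-0.155, 0.194, 0, 0, 0, -44.6, 0.087], [-0.181, 0.227, 0, 0, 0, -52, 0.087], [-0.207, 0.259, 0, 0, 0, -59.5, 0.087]]]'

```text
t: 0.95
eef_pos: [0.2996, -0.3533, 0.2481]
ee_rot: [3.141, 0.001, -1.859]
force: [0.3, -0.2, 0.7]
width: 0.0868
```

```bash
python3 -c "
from h import *
print(arm.get_state()['q'])
plan((.51,.096,.25),-17.6)"
```

```text
[-4.41465322e-01  3.48860914e-03 -4.33125001e-01 -1.10972935e-03
 -1.13494844e+00  1.53268707e-01]
n 12 t 0.95
[[[-0.0409, -0.0061, -0.0001, 0.0, 0.1, -7.4, 0.0876], [-0.0818, -0.0123, -0.0002, 0.0, 0.1, -14.8, 0.0876], [-0.1227, -0.0184, -0.0003, 0.0, 0.1, -22.2, 0.0876], [-0.1635, -0.0246, -0.0005, 0.0, 0.1, -29.6, 0.0876], [-0.2044, -0.0307, -0.0006, 0.0, 0.1, -37.1, 0.0876], [-0.2453, -0.0369, -0.0007, 0.0, 0.1, -44.5, 0.0876], [-0.2862, -0.043, -0.0008, 0.0, 0.1, -51.9, 0.0876], [-0.3271, -0.0492, -0.0009, -0.0, 0.1, -59.3, 0.0876]]]
```

>>> jog_arm --motion '[[[-0.041, -0.006, 0, 0, 0, -7.4, 0.087], [-0.082, -0.012, 0, 0, 0, -14.8, 0.087], [-0.123, -0.018, 0, 0, 0, -22.2, 0.087], [-0.164, -0.025, 0, 0, 0, -29.6, 0.087], [-0.204, -0.031, 0, 0, 0, -37.1, 0.087], [-0.245, -0.037, 0, 0, 0, -44.5, 0.087], [-0.286, -0.043, 0, 0, 0, -51.9, 0.087], [-0.327, -0.049, 0, 0, 0, -59.3, 0.087]]]'

```text
t: 1.75
eef_pos: [0.4399, -0.052, 0.2486]
ee_rot: [-3.14, 0.001, -0.819]
force: [1.0, -0.8, -0.1]
width: 0.087
```

```bash
python3 -c "
from h import *
plan((.51,.096,.25),-17.6)"
```

```text
n 4 t 1.75
[[[-0.0151, -0.0381, -0.0003, -0.1, 0.0, -7.3, 0.0876], [-0.0301, -0.0762, -0.0006, -0.1, 0.0, -14.7, 0.0876], [-0.0452, -0.1143, -0.0009, -0.1, 0.0, -22.0, 0.0876], [-0.0602, -0.1523, -0.0012, -0.1, 0.0, -29.3, 0.0876]]]
```

>>> jog_arm --motion '[[[-0.015, -0.038, 0, 0, 0, -7.3, 0.087], [-0.03, -0.076, 0, 0, 0, -14.7, 0.087], [-0.045, -0.114, 0, 0, 0, -22, 0.087], [-0.06, -0.152, 0, 0, 0, -29.3, 0.087], [-0.06, -0.152, 0, 0, 0, -29.3, 0.087]]]'

```text
t: 2.25
eef_pos: [0.5116, 0.0992, 0.2482]
ee_rot: [-3.14, 0.0, -0.3]
force: [-1.1, 0.2, -0.7]
width: 0.0868
```

```bash
python3 -c "
from h import *
s=arm.get_state();print(s['q'],s['eef_pos'],s['ee_rot'],s['qd'].round(3))
np.save('w1.npy',np.r_[s['eef_pos'],s['ee_rot']])
f=optics.grab_frame('wrist');cv2.imwrite('pics/w1.png',f[:,:,::-1])"
```

```text
[ 5.67709299e-01  1.04630726e-01 -3.24093847e-01 -1.08539185e-03
 -1.14133239e+00  7.03380158e-01] [0.51156803 0.09918065 0.24815622] [-3.14039045e+00  2.74794901e-04 -3.00158279e-01] [-0.04  -0.039 -0.053 -0.007 -0.019 -0.074]
```

View pics/w1.png

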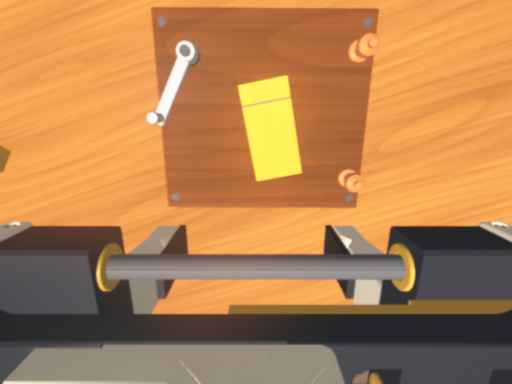

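The wrist view from above shows the whole board, with corners at about (152,9), (378,9), (356,207) and (168,207). The plate is at about (270,128) with its line at (266,102), the pivot is at (186,50), the pin at (154,118), and the valves are at (358,50) and (345,178).

```bash
cat >> h.py <<'E'
def tob(X,B):  # world xy -> board xy ; B=(cx,cy,yaw)
    c,s=np.cos(B[2]),np.sin(B[2]);d=np.asarray(X)[...,:2]-B[:2];return np.stack([d@[c,s],d@[-s,c]],-1)
def frb(x,B):
    c,s=np.cos(B[2]),np.sin(B[2]);return np.array([B[0]+c*x[0]-s*x[1],B[1]+s*x[0]+c*x[1]])
def yellow(bgr,lo=(20,120,90),hi=(36,255,255),k=3):
    m=cv2.inRange(cv2.cvtColor(bgr,cv2.COLOR_BGR2HSV),lo,hi)
    return cv2.morphologyEx(m,cv2.MORPH_CLOSE,np.ones((k,k),np.uint8))
def rect_on(c,cnt,z):
    W=np.array([onz(c,p[0],z)[:2] for p in cnt])*1000
    return cv2.minAreaRect(W.astype(np.float32)),W
E
cat > m1.py <<'E'
from h import *
v=np.load('w1.npy');c=cam('wrist',dict(eef_pos=v[:3],ee_rot=v[3:]))
im=cv2.imread('pics/w1.png')
hsv=cv2.cvtColor(im,cv2.COLOR_BGR2HSV)
for p in [(270,128),(210,30),(320,150),(450,100),(365,45)]: print(p,hsv[p[1],p[0]],end=' ')
print()
corners=[(356.5,207.5),(168,207.5),(152,8.5),(378.5,8.5)]
b=np.array([onz(c,p,.03)[:2] for p in corners]);print(np.round(b*1000,1).tolist(),[round(float(np.linalg.norm(b[i]-b[(i+1)%4])*1000),1) for i in range(4)])
obj=np.array([[-.12,-.13],[-.12,.13],[.12,.13],[.12,-.13]])
z=(b-b.mean(0))@[1,1j];w=obj@[1,1j];k=(np.conj(w)*z).sum();B=np.array([*b.mean(0),np.angle(k)]);print('B',B,np.degrees(B[2]),abs(k)/(abs(w)**2).sum())
m=yellow(im);cnt=poly(m);r,W=rect_on(c,cnt,.036);print('plate',r,cv2.contourArea(cnt))
bp=cv2.boxPoints(r)/1000;print('box board',np.round(tob(bp,B)*1000,1).tolist())
pc=np.array(r[0])/1000;print('centre board',tob(pc,B)*1000)
for n,p,z in [('line',(241.5,107),.036),('line',(292,97),.036),('piv',(185.5,49),.056),('post',(153.5,118),.072),('va',(358,51),.03),('vb',(345.5,178),.03)]:
    X=onz(c,p,z);print(n,np.round(X[:2]*1000,1),'board',np.round(tob(X,B)*1000,1))
np.save('B.npy',B)
E
python3 m1.py
```

```text
(270, 128) [ 28 165 255] (210, 30) [ 11 165 172] (320, 150) [ 12 173 171] (450, 100) [ 14 173 230] (365, 45) [ 18 138 255] 
[[425.9, -20.5], [502.2, 227.3], [728.6, 154.2], [653.1, -90.7]] [259.3, 237.9, 256.3, 237.7]
B [ 0.57745213  0.06755487 -0.30221357] -17.315562223324733 0.9912763563826958
plate ((560.0763549804688, 63.673377990722656), (60.5301399230957, 119.95091247558594), 83.74059295654297) 4644.0
box board [[-68.5, -50.1], [49.2, -27.1], [37.6, 32.3], [-80.1, 9.3]]
centre board [-15.43304381  -8.87720741]
line [597.5  89.8] board [12.5 27.2]
line [590.5  28. ] board [ 24.2 -33.9]
piv [671.8 128.8] board [71.8 86.5]
post [613.6 185. ] board [ -0.4 122.9]
va [617.1 -60.2] board [  75.8 -110.1]
vb [471.2 -14.6] board [ -77.  -110.1]
```

Views agree to a few mm, and the sizes come out right (240x260 board, 120x60 plate). In board axes the plate is at (-15,-9) mm, about 11° askew. I'll straddle it near the rear and push its right side to the left, which squares and centres it, then push it forward with both fingers flat on its rear edge.

```bash
python3 -c "
from h import *
B=np.array([.577,.071,np.radians(-17.4)]);np.save('B.npy',B)
p=frb((-.040,-.014),B);print(p)
plan((*p,.10),-17.4)"
```

```text
[0.53464382 0.06960227]
n 4 t 2.3
[[[0.0079, 0.0049, 0.037, -0.0, 0.1, -0.0, 0.0876], [0.0158, 0.0097, 0.074, -0.0, 0.1, -0.0, 0.0876], [0.0238, 0.0146, 0.111, -0.0, 0.1, -0.0, 0.0876], [0.0317, 0.0194, 0.148, -0.0, 0.1, -0.0, 0.0876]]]
```

>>> jog_arm --motion '[[[0.016, 0.01, 0.035, 0, 0, 0, 0.0876], [0.032, 0.019, 0.075, 0, 0, 0, 0.0876], [0.032, 0.019, 0.11, 0, 0, 0, 0.0876], [0.032, 0.019, 0.14, 0, 0, 0, 0.0876], [0.032, 0.019, 0.148, 0, 0, 0, 0.0876], [0.032, 0.019, 0.148, 0, 0, 0, 0.0876]]]'

```text
t: 2.9
eef_pos: [0.5343, 0.0691, 0.0993]
ee_rot: [3.14, 0.003, -0.305]
force: [0.1, 0.3, 1.2]
width: 0.088
```

```bash
cat > look.py <<'E'
import sys
from h import *
n,name=sys.argv[1:3]
s=arm.get_state();np.save(f'{name}.npy',np.r_[s['eef_pos'],s['ee_rot']])
f=optics.grab_frame(n)[:,:,::-1];cv2.imwrite(f'pics/{name}.png',f)
B=np.load('B.npy');print('tcp board mm',np.round(tob(s['eef_pos'],B)*1000,1),'z',s['eef_pos'][2],'yaw',np.degrees(s['ee_rot'][2]),s['ee_rot'][:2],'F',s['force'].round(1),'t',s['t'],'qd',abs(s['qd']).max())
E
python3 look.py wrist w2; python3 -c "
from h import *
B=np.load('B.npy')
plan((*frb((-.040,-.014),B),.055),-17.4)"
```

```text
tcp board mm [-40.2 -14.6] z 0.09934830258592936 yaw -17.492820852183343 [3.14022638e+00 2.91678614e-03] F [0.1 0.3 1.2] t 2.9 qd 0.04381716024075642
n 2 t 2.95
[[[-0.0003, 0.0001, 0.0228, -0.0, 0.1, -0.0, 0.0876], [-0.0006, 0.0002, 0.0457, -0.0, 0.1, -0.1, 0.0876]]]
```

View pics/w2.png

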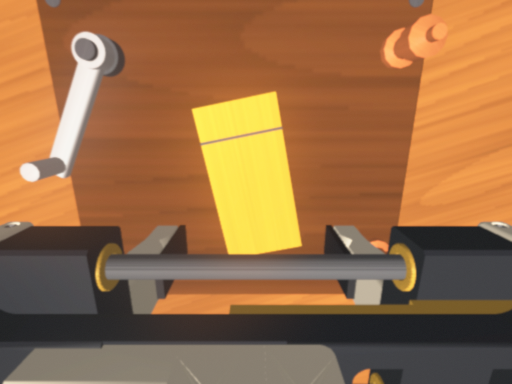

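The plate sits between the open fingers, corners (193,108), (276,93), (300,246), (232,255). valve_b at (378,245) is off to the right of the right finger. Going down now.

>>> jog_arm --motion '[[[0, 0, 0.022, 0, 0, 0, 0.0876], [0, 0, 0.04, 0, 0, 0, 0.0876], [0, 0, 0.045, 0, 0, 0, 0.0876], [0, 0, 0.045, 0, 0, 0, 0.0876]]]'

```text
t: 3.35
eef_pos: [0.5357, 0.0698, 0.0567]
ee_rot: [-3.141, 0.0, -0.305]
force: [0.8, -0.3, 0.0]
width: 0.0877
```

```bash
python3 -c "
from h import *
B=np.load('B.npy')
plan((*frb((-.040,.012),B),.055),-17.4)"
```

```text
n 1 t 3.35
[[[-0.001, -0.0255, 0.0017, -0.0, 0.0, -0.1, 0.0876]]]
```

>>> jog_arm --motion '[[[0, -0.004, 0.002, 0, 0, 0, 0.0876], [0, -0.008, 0.002, 0, 0, 0, 0.0876], [0, -0.011, 0.002, 0, 0, 0, 0.0876], [0, -0.014, 0.002, 0, 0, 0, 0.0876], [0, -0.017, 0.002, 0, 0, 0, 0.0876], [0, -0.02, 0.002, 0, 0, 0, 0.0876], [0, -0.023, 0.002, 0, 0, 0, 0.0876], [0, -0.026, 0.002, 0, 0, 0, 0.0876]]]'

```text
t: 4.15
eef_pos: [0.5435, 0.0948, 0.0546]
ee_rot: [-3.141, 0.0, -0.305]
force: [-1.6, -1.8, 0.7]
width: 0.0875
```

```bash
python3 look.py wrist w3; python3 look.py side s3
python3 - <<'E'
import cv2
b=cv2.imread('pics/s3.png')[150:270,165:305]
cv2.imwrite('pics/s3c.png',cv2.resize(b,None,fx=5,fy=5,interpolation=cv2.INTER_CUBIC))
E
```

```text
tcp board mm [-39.1  12.7] z 0.054568611414838035 yaw -17.454084347421706 [-3.14107783e+00  4.40929590e-04] F [-1.6 -1.8  0.7] t 4.15 qd 0.03860120403185696
tcp board mm [-39.   13.2] z 0.054599785320129185 yaw -17.439882524642545 [-3.14070457e+00  7.46193491e-05] F [-1.5 -0.1 -0. ] t 4.2 qd 0.008805577419660742
```

View pics/w3.png

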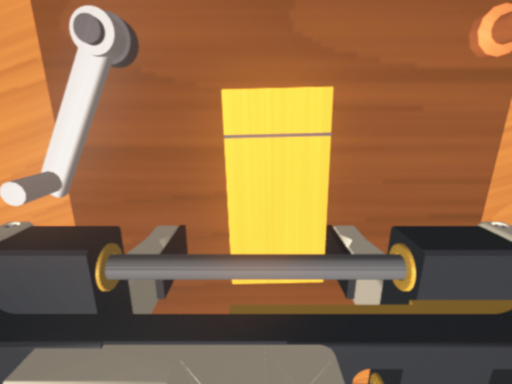

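View pics/s3c.png

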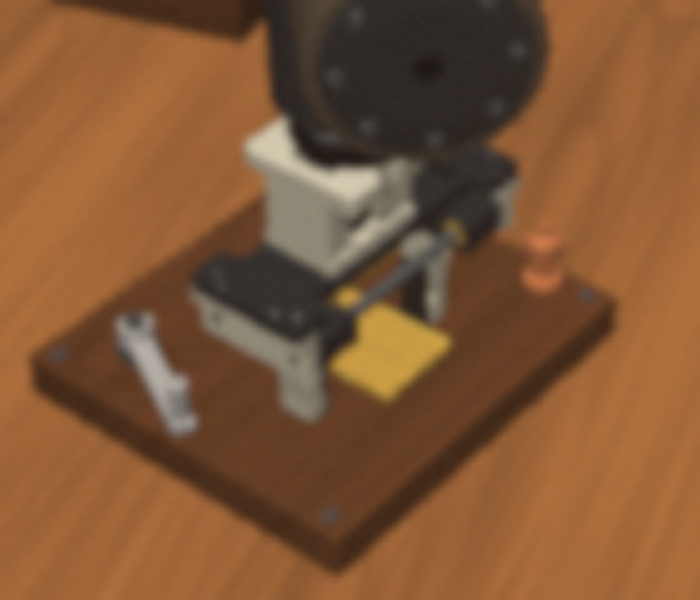

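The plate is nearly square now: corners (222,90), (333,87), rear at row ~284, line at row 135. The right finger is touching its side, with little force. I'll measure it, then back off.

```bash
cat > mp.py <<'E'
import sys
from h import *
n,name=sys.argv[1:3];B=np.load('B.npy')
v=np.load(name+'.npy');c=cam(n,dict(eef_pos=v[:3],ee_rot=v[3:]))
im=cv2.imread(f'pics/{name}.png');m=yellow(im)
if n=='wrist': m[225:]=0
cnt=poly(m);r,W=rect_on(c,cnt,.036)
print(r[1],np.round(tob(cv2.boxPoints(r)/1000,B)*1000,1).tolist())
E
python3 mp.py wrist w3; python3 -c "
from h import *
B=np.load('B.npy')
for q in [(-.039,.004,.055),(-.039,.004,.075),(-.102,-.001,.075)]: plan((*frb(q[:2],B),q[2]),-17.4)"
```

```text
(59.49282455444336, 52.93852996826172) [[-27.8, -31.0], [25.1, -29.8], [23.7, 29.7], [-29.2, 28.5]]
n 1 t 4.25
[[[-0.0001, 0.0092, -0.0004, -0.1, -0.0, -0.0, 0.0876]]]
n 1 t 4.25
[[[-0.0001, 0.0091, -0.0204, -0.1, -0.0, -0.0, 0.0876]]]
n 2 t 4.25
[[[-0.0316, 0.0071, -0.0102, -0.1, -0.0, -0.0, 0.0876], [-0.0631, 0.0142, -0.0204, -0.1, -0.0, -0.0, 0.0876]]]
```

```bash
python3 -c "
from h import *
B=np.load('B.npy');v=np.load('w3.npy');c=cam('wrist',dict(eef_pos=v[:3],ee_rot=v[3:]))
for p,z in [((222,90),.036),((333,87),.036),((224,136),.036),((331,133.5),.036),((231,284),.036),((325,283),.036),((92,28),.056),((12,192),.072)]: print(p,np.round(tob(onz(c,p,z),B)*1000,1))
c=cam('side')
for p in [(450,343),(390,402)]: print(np.round(tob(onz(c,((p[0]+.5)/5-.5+165,(p[1]+.5)/5-.5+150),.036),B)*1000,1))
"
```

```text
(222, 90) [48.8 29.8]
(333, 87) [ 50.4 -29.2]
(224, 136) [24.9 29.5]
(331, 133.5) [ 26.2 -30. ]
(231, 284) [-70.   27.9]
(325, 283) [-69.2 -33.5]
(92, 28) [72.5 83.4]
(12, 192) [  2.6 122.1]
[-69.8 -26.8]
[-74.8  34. ]
```

The line split the mask, which is why the first fit was short. The individual points put the plate front at 49.5, its rear at -70 and the line at 25.5, with y -31..29 and about 1° askew. Now back off, lift, go behind and close to 20 mm.

>>> jog_arm --motion '[[[0, 0.008, 0, 0, 0, 0, 0.0876], [0, 0.008, -0.015, 0, 0, 0, 0.0876], [-0.02, 0.01, -0.03, 0, 0, 0, 0.06], [-0.056, 0.014, -0.03, 0, 0, 0, 0.03], [-0.056, 0.014, -0.03, 0, 0, 0, 0.02], [-0.056, 0.014, -0.03, 0, 0, 0, 0.02]]]'

```text
t: 4.85
eef_pos: [0.4863, 0.0988, 0.0852]
ee_rot: [-3.139, -0.001, -0.303]
force: [0.6, 0.5, 0.4]
width: 0.0609
```

```bash
python3 look.py wrist w4; python3 -c "
from h import *
B=np.load('B.npy')
plan((*frb((-.095,-.001),B),.054),-17.4,grip=.02)"
```

```text
tcp board mm [-94.9  -0.6] z 0.08520355316780037 yaw -17.370932130450804 [-3.13895418e+00 -1.43584485e-03] F [0.6 0.5 0.4] t 4.85 qd 0.02940110177564131
n 1 t 4.9
[[[-0.0007, 0.0006, 0.031, -0.1, -0.1, 0.0, 0.02]]]
```

View pics/w4.png

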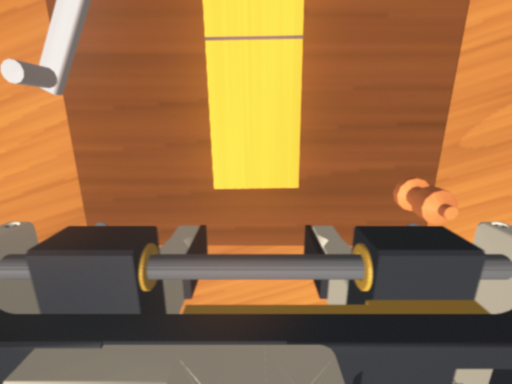

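The rear edge of the plate is ahead of the fingers, (215,189) to (299,187). The fingers are still closing. Going down.

>>> jog_arm --motion '[[[0, 0, 0, 0, 0, 0, 0.02], [0, 0, 0, 0, 0, 0, 0.02], [0, 0, 0.015, 0, 0, 0, 0.02], [0, 0, 0.028, 0, 0, 0, 0.02], [0, 0, 0.032, 0, 0, 0, 0.02], [0, 0, 0.032, 0, 0, 0, 0.02]]]'

```text
t: 5.5
eef_pos: [0.4871, 0.0987, 0.0529]
ee_rot: [-3.14, -0.001, -0.304]
force: [0.4, 0.1, -0.5]
width: 0.0201
```

```bash
python3 -c "
from h import *
B=np.load('B.npy');v=np.load('w4.npy');c=cam('wrist',dict(eef_pos=v[:3],ee_rot=v[3:]))
for p,z in [((215,189),.036),((299,187),.036),((205,38.5),.036),((302,36.5),.036)]: print(p,np.round(tob(onz(c,p,z),B)*1000,1))
s=arm.get_state();print(tob(s['eef_pos'],B)*1000)
plan((*frb((-.005,-.001),B),.0545),-17.4,grip=.02)"
```

```text
(215, 189) [-69.7  27.3]
(299, 187) [-68.1 -31.9]
(205, 38.5) [25.1 29.6]
(302, 36.5) [ 26.2 -29.3]
[-94.05016916  -0.46137063]
n 2 t 5.5
[[[0.0445, 0.0003, -0.0008, -0.1, -0.1, 0.0, 0.02], [0.0891, 0.0005, -0.0016, -0.1, -0.1, 0.0, 0.02]]]
```

>>> jog_arm --motion '[[[0.006, 0, -0.0015, 0, 0, 0, 0.02], [0.012, 0, -0.0015, 0, 0, 0, 0.02], [0.018, 0, -0.0015, 0, 0, 0, 0.02], [0.024, 0, -0.0015, 0, 0, 0, 0.02], [0.03, 0, -0.0015, 0, 0, 0, 0.02], [0.036, 0, -0.0015, 0, 0, 0, 0.02], [0.042, 0, -0.0015, 0, 0, 0, 0.02], [0.048, 0, -0.0015, 0, 0, 0, 0.02]]]'

```text
t: 6.3
eef_pos: [0.5328, 0.0839, 0.0544]
ee_rot: [-3.141, 0.0, -0.304]
force: [-4.3, 1.8, 5.3]
width: 0.0197
```

>>> jog_arm --motion '[[[0.006, 0, 0, 0, 0, 0, 0.02], [0.012, 0, 0, 0, 0, 0, 0.02], [0.018, 0, 0, 0, 0, 0, 0.02], [0.024, 0, 0, 0, 0, 0, 0.02], [0.03, 0, 0, 0, 0, 0, 0.02], [0.036, 0, 0, 0, 0, 0, 0.02], [0.041, 0, 0, 0, 0, 0, 0.02], [0.045, 0, 0, 0, 0, 0, 0.02]]]'

```text
t: 7.1
eef_pos: [0.576, 0.0702, 0.0544]
ee_rot: [-3.141, 0.001, -0.304]
force: [-4.7, 1.3, 5.3]
width: 0.0202
```

```bash
python3 look.py wrist w5
```

```text
tcp board mm [-0.7 -1.1] z 0.054419346552412824 yaw -17.427150785748083 [-3.14099041e+00  5.18312898e-04] F [-4.7  1.3  5.3] t 7.1 qd 0.07870489203312915
```

View pics/w5.png

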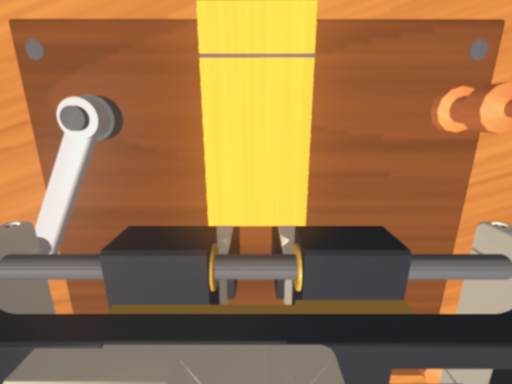

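The plate is flush on both fingers. The line runs (199,55) to (315,55) and the board's far edge lies on row ~20, (10,20) to (502,20). Measuring one against the other.

```bash
cat > ml.py <<'E'
import sys
from h import *
name=sys.argv[1];B=np.load('B.npy')
v=np.load(name+'.npy');c=cam('wrist',dict(eef_pos=v[:3],ee_rot=v[3:]))
im=cv2.imread(f'pics/{name}.png');g=im.astype(float);hsv=cv2.cvtColor(im,cv2.COLOR_BGR2HSV)
cols=[int(a) for a in sys.argv[2].split(',')]; er=[int(a) for a in sys.argv[3].split(',')]; lr=[int(a) for a in sys.argv[4].split(',')]; lc=[int(a) for a in sys.argv[5].split(',')]
E=[];L=[]
for u in cols:   # edge: strongest brightness step, subpixel
    p=cv2.GaussianBlur(g[:,u-1:u+2].sum(2).mean(1)[:,None],(1,3),0)[:,0]
    d=abs(np.diff(p))[er[0]:er[1]];i=int(d.argmax())+er[0];D=abs(np.diff(p));w=D[i-1:i+2]; E.append((u,(w*np.arange(i-1,i+2)).sum()/w.sum()+.5))
for u in range(lc[0],lc[1],4):
    p=g[:,u-1:u+2].sum(2).mean(1);q=p[lr[0]:lr[1]];w=np.clip(np.median(q)-q-20,0,None)
    if w.sum()>0:L.append((u,(w*np.arange(lr[0],lr[1])).sum()/w.sum()))
Ew=tob(np.array([onz(c,e,.03) for e in E]),B)*1000;Lw=tob(np.array([onz(c,l,.036) for l in L]),B)*1000
print('edge px',np.round(E,1).tolist())
fe=np.polyfit(Ew[:,1],Ew[:,0],1);fl=np.polyfit(Lw[:,1],Lw[:,0],1)
print('edge fit',fe,'res',np.abs(np.polyval(fe,Ew[:,1])-Ew[:,0]).max(),'line fit',fl,'res',np.abs(np.polyval(fl,Lw[:,1])-Lw[:,0]).max(),'y',Lw[:,1].min(),Lw[:,1].max())
y=Lw[:,1].mean();print('line short of edge mm',np.polyval(fe,y)-np.polyval(fl,y),'skew deg',np.degrees(fe[0]-fl[0]))
E
python3 ml.py w5 40,80,120,160,345,380,420,460,490 10,32 47,64 206,312
```

```text
edge px [[40.0, 18.5], [80.0, 18.5], [120.0, 18.5], [160.0, 18.4], [345.0, 18.6], [380.0, 18.6], [420.0, 18.6], [460.0, 18.6], [490.0, 18.6]]
edge fit [-1.75025385e-04  1.22299009e+02] res 0.03017302250866294 line fit [-2.72754153e-03  1.04033486e+02] res 0.047122358464179115 y -29.79617027681002 23.66422590651979
line short of edge mm 18.257690866834423 skew deg 0.1462484020256082
```

>>> jog_arm --motion '[[[0.004, 0, 0, 0, 0, 0, 0.02], [0.008, 0, 0, 0, 0, 0, 0.02], [0.011, 0, 0, 0, 0, 0, 0.02], [0.014, 0, 0, 0, 0, 0, 0.02], [0.016, 0, 0, 0, 0, 0, 0.02], [0.016, 0, 0, 0, 0, 0, 0.02]]]'

```text
t: 7.75
eef_pos: [0.5921, 0.0651, 0.0544]
ee_rot: [-3.141, 0.0, -0.304]
force: [-3.3, 0.4, 4.1]
width: 0.02
```

```bash
python3 look.py wrist w6
```

```text
tcp board mm [16.2 -1.1] z 0.05442067705117839 yaw -17.424447629101135 [-3.14104693e+00  1.54121081e-05] F [-3.3  0.4  4.1] t 7.75 qd 0.006878333968923007
```

View pics/w6.png

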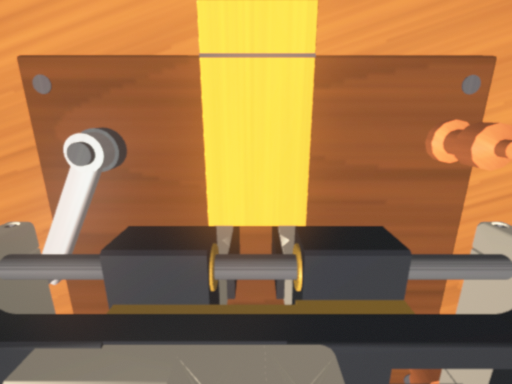

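The line is at row 55 and the board edge at row ~56, so they nearly coincide. Measuring.

```bash
python3 ml.py w6 40,80,120,160,345,380,420,460,480 46,66 47,64 206,312
```

```text
edge px [[40.0, 54.5], [80.0, 54.5], [120.0, 54.5], [160.0, 54.6], [345.0, 54.6], [380.0, 54.6], [420.0, 54.6], [460.0, 54.6], [480.0, 54.6]]
edge fit [-4.25888050e-04  1.22373134e+02] res 0.019916981161074432 line fit [-6.03509694e-04  1.21023005e+02] res 0.008945137225069288 y -29.793892343307892 23.682497236409343
line short of edge mm 1.3495860141226927 skew deg 0.010176970572239532
```

>>> jog_arm --motion '[[[0.0007, 0, 0, 0, 0, 0, 0.02], [0.0013, 0, 0, 0, 0, 0, 0.02], [0.0013, 0, 0, 0, 0, 0, 0.02]]]'

```text
t: 8.1
eef_pos: [0.5933, 0.0648, 0.0544]
ee_rot: [-3.141, -0.0, -0.304]
force: [-3.7, 1.0, 4.4]
width: 0.0199
```

```bash
python3 look.py wrist w7;python3 ml.py w7 40,80,120,160,345,380,420,460,480 46,68 47,64 206,312
```

```text
tcp board mm [17.4 -1.1] z 0.054409337716836446 yaw -17.42152208764367 [-3.14107845e+00 -9.82997133e-06] F [-3.7  1.   4.4] t 8.1 qd 0.002626599617259558
edge px [[40.0, 57.3], [80.0, 57.3], [120.0, 57.2], [160.0, 57.3], [345.0, 57.5], [380.0, 57.5], [420.0, 57.5], [460.0, 57.5], [480.0, 57.5]]
edge fit [-1.46714405e-04  1.22223975e+02] res 0.025735128698059384 line fit [-7.43746890e-04  1.22226708e+02] res 0.008873972146815845 y -29.807671634148175 23.66745555664468
line short of edge mm -0.004566497565974714 skew deg 0.03420744158554112
```

Line and edge coincide within measurement error (0.0 mm, 0.03° skew). I'll back off, lift, and check from straight above the edge.

>>> jog_arm --motion '[[[-0.006, 0, 0, 0, 0, 0, 0.02], [-0.015, 0, 0, 0, 0, 0, 0.02], [-0.015, 0, -0.03, 0, 0, 0, 0.03], [-0.005, 0, -0.06, 0, 0, 0, 0.04], [0.02, 0, -0.08, 0, 0, 0, 0.04], [0.025, 0, -0.08, 0, 0, 0, 0.04], [0.025, 0, -0.08, 0, 0, 0, 0.04]]]'

```text
t: 8.85
eef_pos: [0.6173, 0.0572, 0.1343]
ee_rot: [-3.14, -0.001, -0.305]
force: [-0.6, -0.1, -1.7]
width: 0.0397
```

```bash
python3 look.py wrist w8
```

```text
tcp board mm [42.6 -1.1] z 0.13434183999126162 yaw -17.472352783645057 [-3.14018574e+00 -8.05668773e-04] F [-0.6 -0.1 -1.7] t 8.85 qd 0.04681281088902629
```

View pics/w8.png

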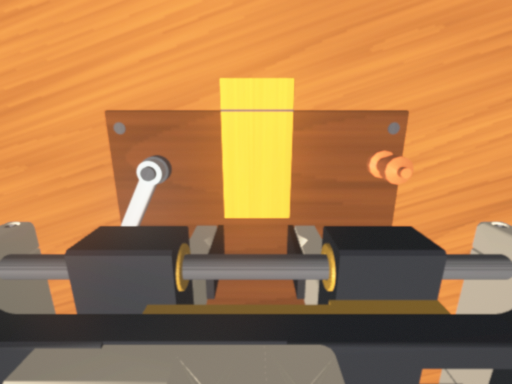

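```bash
python3 ml.py w8 130,150,170,190,210,305,325,345,365,385,400 100,120 102,118 226,290; python3 -c "
from h import *
B=np.load('B.npy');v=np.load('w8.npy');c=cam('wrist',dict(eef_pos=v[:3],ee_rot=v[3:]))
for p,z in [((220.5,78),.036),((293.5,78),.036),((224,218),.036),((290.5,218),.036),((150,172),.056),((107,110),.03),((407,110),.03)]: print(p,np.round(tob(onz(c,p,z),B)*1000,1))
"
```

```text
edge px [[130.0, 109.6], [150.0, 109.5], [170.0, 109.5], [190.0, 109.5], [210.0, 109.6], [305.0, 109.5], [325.0, 109.6], [345.0, 109.6], [365.0, 109.6], [385.0, 109.6], [400.0, 109.6]]
edge fit [2.67917990e-04 1.22495247e+02] res 0.03885364557952187 line fit [3.02872823e-04 1.22021444e+02] res 0.012353661699791019 y -26.89596267032263 22.49713210272703
line short of edge mm 0.4738807021884526 skew deg -0.0020027643805763003
(220.5, 78) [146.4  26.2]
(293.5, 78) [146.4 -32.1]
(224, 218) [27.1 27.2]
(290.5, 218) [ 27.1 -34. ]
(150, 172) [74.1 82.8]
(107, 110) [122.1 123.7]
(407, 110) [ 122.1 -129.6]
```

That confirms it: line within 0.5 mm of the edge (under a pixel), no skew, and the plate centred on the board. The wrist view also shows my board frame is off by about (+2,-3) mm, so I'll correct it and plan the bar swing as a rotation about the pivot with the pin between the fingers.

```bash
cat > arc.py <<'E'
import sys
from h import *
# arc.py grip z phi1 [phi2 ...]  (deg, board)
B=np.load('B.npy');g,z=map(float,sys.argv[1:3])
s=arm.get_state();p0=s['eef_pos'];R0=Ro.from_euler('xyz',s['ee_rot'])
piv=np.array([.07,.088]);rows=[]
for a in sys.argv[3:]:
    a=np.radians(float(a));p=np.r_[frb(piv+.08*np.array([np.cos(a),np.sin(a)]),B),z]
    R=Ro.from_euler('xyz',[np.pi,0,a-np.pi+B[2]])
    rows.append([*np.round(R0.inv().apply(p-p0),4).tolist(),*np.round(np.degrees((R0.inv()*R).as_rotvec()),1).tolist(),g])
b=tob(p0,B)-piv;print('t',s['t'],'tcp phi',np.degrees(np.arctan2(b[1],b[0]))%360,'r',np.linalg.norm(b),'z',p0[2],'yaw phi',np.degrees(s['ee_rot'][2]-B[2])+180,'F',s['force'].round(1))
print([rows])
E
python3 - <<'E'
from h import *
B=np.load('B.npy');B[:2]=frb((.0022,-.003),B);np.save('B.npy',B);print(B)
E
python3 arc.py .03 .134 152
```

```text
[ 0.57820221  0.06747939 -0.30368729]
t 8.9 tcp phi 250.5081500971313 r 0.09176149979441268 z 0.13347348867448566 yaw phi 179.9336590237952 F [-1.7  0.2 -0.6]
[[[-0.0402, -0.124, -0.0005, 0.0, 0.1, 27.9, 0.03]]]
```

>>> jog_arm --motion '[[[-0.01, -0.03, 0, 0, 0, 7, 0.03], [-0.02, -0.062, 0, 0, 0, 14, 0.03], [-0.03, -0.093, 0, 0, 0, 21, 0.03], [-0.04, -0.124, 0, 0, 0, 28, 0.03], [-0.04, -0.124, 0, 0, 0, 28, 0.03], [-0.04, -0.124, 0, 0, 0, 28, 0.03]]]'

```text
t: 9.5
eef_pos: [0.6138, 0.1879, 0.1321]
ee_rot: [3.139, 0.002, -0.791]
force: [0.0, 0.1, 0.2]
width: 0.0299
```

```bash
python3 look.py wrist w9;python3 look.py side s9;python3 arc.py .03 .078 152
python3 - <<'E'
import cv2
b=cv2.imread('pics/s9.png')[140:270,155:305]
cv2.imwrite('pics/s9c.png',cv2.resize(b,None,fx=4,fy=4,interpolation=cv2.INTER_CUBIC))
E
```

```text
tcp board mm [ -2.  125.6] z 0.13213907428662527 yaw -45.29999585116624 [3.13904161e+00 1.72408242e-03] F [0.  0.1 0.2] t 9.5 qd 0.025673439410361765
tcp board mm [ -1.6 125. ] z 0.13239221449127983 yaw -45.34338583789875 [3.13930360e+00 1.62656127e-03] F [ 0.5 -0.8 -0.2] t 9.55 qd 0.01923354611254784
t 9.6 tcp phi 152.7449470868237 r 0.08004653990927439 z 0.132726204988281 yaw phi 152.0037493143932 F [-0.4 -0.1  0.2]
[[[0.0001, -0.0011, 0.0547, 0.1, 0.1, 0.0, 0.03]]]
```

View pics/w9.png

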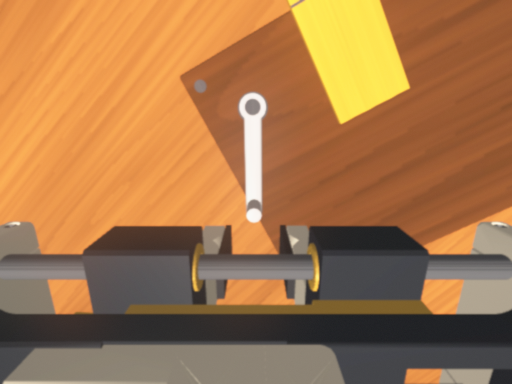

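View pics/s9c.png

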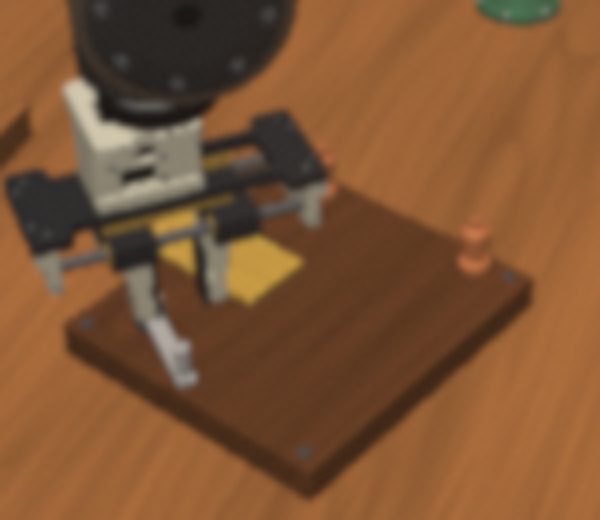

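The bar points straight down the wrist image, from the pivot at (253,106) to the pin at (254,214). The pin is centred between the fingers in column. Checking its distance along the bar.

```bash
python3 -c "
from h import *
B=np.load('B.npy');v=np.load('w9.npy');c=cam('wrist',dict(eef_pos=v[:3],ee_rot=v[3:]))
for p,z in [((253,106),.056),((254,215),.072)]:
  X=onz(c,p,z);print(p,np.round(tob(X,B)*1000,1))
print('tcp',tob(v,B)*1000)
"
```

```text
(253, 106) [70.7 88. ]
(254, 215) [ -0.4 124.8]
tcp [ -2.048493   125.60244332]
```

The pin is at (-0.4,124.8) and the TCP at (-2,125.6), and the pivot reads (70.7,88.0) as it should. Going down over the pin.

>>> jog_arm --motion '[[[0.001, -0.001, 0.02, 0, 0, 0, 0.03], [0.001, -0.001, 0.04, 0, 0, 0, 0.03], [0.001, -0.001, 0.054, 0, 0, 0, 0.03], [0.001, -0.001, 0.054, 0, 0, 0, 0.03]]]'

```text
t: 10.0
eef_pos: [0.6143, 0.1851, 0.0764]
ee_rot: [3.136, 0.003, -0.793]
force: [0.5, 0.5, -0.1]
width: 0.0299
```

```bash
python3 arc.py .03 .077 155 159 164 169 174 179 184 189
```

```text
t 10.0 tcp phi 153.64441613036755 r 0.07899164696634371 z 0.07640594027978313 yaw phi 151.95029312995365 F [ 0.5  0.5 -0.1]
[[[-0.0009, 0.0019, -0.0006, 0.3, 0.2, -3.0, 0.03], [-0.0004, 0.0075, -0.0005, 0.3, 0.2, -7.0, 0.03], [0.0007, 0.0144, -0.0005, 0.3, 0.2, -12.0, 0.03], [0.0025, 0.0211, -0.0005, 0.3, 0.2, -17.0, 0.03], [0.0048, 0.0277, -0.0004, 0.3, 0.2, -22.0, 0.03], [0.0077, 0.034, -0.0004, 0.3, 0.2, -27.0, 0.03], [0.0111, 0.0401, -0.0004, 0.3, 0.2, -32.0, 0.03], [0.0151, 0.0459, -0.0004, 0.3, 0.3, -37.0, 0.03]]]
```

>>> jog_arm --motion '[[[-0.001, 0.002, 0, 0.3, 0.2, -3, 0.03], [0, 0.0075, 0, 0.3, 0.2, -7, 0.03], [0.001, 0.0145, 0, 0.3, 0.2, -12, 0.03], [0.0025, 0.021, 0, 0.3, 0.2, -17, 0.03], [0.005, 0.0275, 0, 0.3, 0.2, -22, 0.03], [0.0075, 0.034, 0, 0.3, 0.2, -27, 0.03], [0.011, 0.04, 0, 0.3, 0.2, -32, 0.03], [0.015, 0.046, 0, 0.3, 0.2, -37, 0.03]]]'

```text
t: 10.8
eef_pos: [0.5926, 0.142, 0.0778]
ee_rot: [-3.14, -0.001, -0.144]
force: [1.3, 0.3, -0.7]
width: 0.0298
```

```bash
python3 look.py wrist w10; python3 arc.py .03 .077 194 199 204 209 214 219 224 229
```

```text
tcp board mm [-8.5 75.4] z 0.07777906293589651 yaw -8.22480648053458 [-3.13997893e+00 -8.28331638e-04] F [ 1.3  0.3 -0.7] t 10.8 qd 0.9600561926607655
t 10.85 tcp phi 189.78677056551138 r 0.07982479577575802 z 0.07775358721788818 yaw phi 189.4355617605742 F [-0.9 -1.   0.5]
[[[0.0001, 0.0059, 0.0007, -0.1, -0.0, -4.6, 0.03], [0.0009, 0.0128, 0.0007, -0.1, -0.0, -9.6, 0.03], [0.0024, 0.0196, 0.0007, -0.1, -0.0, -14.6, 0.03], [0.0044, 0.0263, 0.0007, -0.1, -0.0, -19.6, 0.03], [0.0071, 0.0328, 0.0007, -0.1, -0.0, -24.6, 0.03], [0.0102, 0.039, 0.0007, -0.1, -0.0, -29.6, 0.03], [0.0139, 0.0449, 0.0007, -0.1, -0.0, -34.6, 0.03], [0.0182, 0.0505, 0.0007, -0.1, -0.0, -39.6, 0.03]]]
```

View pics/w10.png

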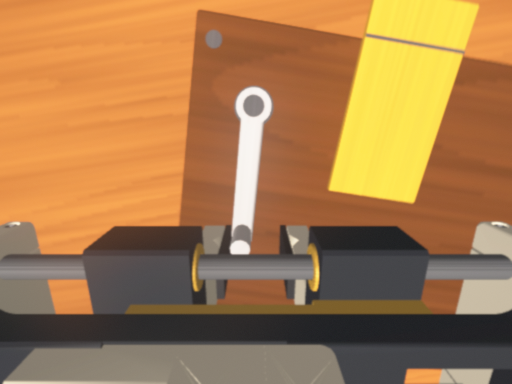

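The bar follows, with the pin at (240,246) against the left finger. Continuing.

>>> jog_arm --motion '[[[0, 0.006, 0.0005, 0, 0, -4.6, 0.03], [0.001, 0.013, 0.0005, 0, 0, -9.6, 0.03], [0.0025, 0.0195, 0.0005, 0, 0, -14.6, 0.03], [0.0045, 0.0265, 0.0005, 0, 0, -19.6, 0.03], [0.007, 0.033, 0.0005, 0, 0, -24.6, 0.03], [0.01, 0.039, 0.0005, 0, 0, -29.6, 0.03], [0.014, 0.045, 0.0005, 0, 0, -34.6, 0.03], [0.018, 0.0505, 0.0005, 0, 0, -39.6, 0.03]]]'

```text
t: 11.65
eef_pos: [0.6037, 0.0884, 0.0781]
ee_rot: [-3.141, -0.002, 0.554]
force: [-0.3, 0.5, 0.0]
width: 0.03
```

```bash
python3 arc.py .03 .077 234 239 244 249 254 259 263 266
```

```text
t 11.65 tcp phi 229.30480155654004 r 0.07968443529288992 z 0.07811610283873877 yaw phi 229.13777544844123 F [-0.3  0.5  0. ]
[[[-0.0, 0.0065, 0.0011, -0.0, -0.1, -4.9, 0.03], [0.0009, 0.0135, 0.0011, -0.0, -0.1, -9.9, 0.03], [0.0024, 0.0203, 0.0011, -0.0, -0.1, -14.9, 0.03], [0.0044, 0.0269, 0.0011, -0.0, -0.1, -19.9, 0.03], [0.0071, 0.0334, 0.0011, -0.0, -0.1, -24.9, 0.03], [0.0103, 0.0396, 0.0011, 0.0, -0.1, -29.9, 0.03], [0.0133, 0.0443, 0.0011, 0.0, -0.1, -33.9, 0.03], [0.0157, 0.0478, 0.0011, 0.0, -0.1, -36.9, 0.03]]]
```

>>> jog_arm --motion '[[[0, 0.0065, 0.001, 0, 0, -4.9, 0.03], [0.001, 0.0135, 0.001, 0, 0, -9.9, 0.03], [0.0025, 0.02, 0.001, 0, 0, -14.9, 0.03], [0.0045, 0.027, 0.001, 0, 0, -19.9, 0.03], [0.007, 0.0335, 0.001, 0, 0, -24.9, 0.03], [0.0105, 0.0395, 0.001, 0, 0, -29.9, 0.03], [0.0135, 0.0445, 0.001, 0, 0, -33.9, 0.03], [0.0155, 0.048, 0.001, 0, 0, -36.9, 0.03]]]'

```text
t: 12.45
eef_pos: [0.6428, 0.0555, 0.0779]
ee_rot: [3.14, -0.003, 1.199]
force: [-0.4, 1.2, 0.7]
width: 0.0303
```

```bash
python3 look.py wrist w11; python3 arc.py .03 .077 268 270 272 273.5 275
```

```text
tcp board mm [65.2  7.9] z 0.07792760462380684 yaw 68.68263624760704 [ 3.13984164e+00 -2.74149953e-03] F [-0.4  1.2  0.7] t 12.45 qd 0.5531574248271357
t 12.5 tcp phi 266.86566128987795 r 0.08030777582343597 z 0.0779083131195851 yaw phi 266.23717035853986 F [ 1.4  1.1 -0.3]
[[[0.0003, 0.0016, 0.0009, 0.1, -0.2, -1.8, 0.03], [0.0005, 0.0044, 0.0009, 0.1, -0.1, -3.8, 0.03], [0.0007, 0.0072, 0.0009, 0.1, -0.1, -5.8, 0.03], [0.0009, 0.0092, 0.0009, 0.1, -0.1, -7.3, 0.03], [0.0012, 0.0113, 0.0009, 0.1, -0.1, -8.8, 0.03]]]
```

View pics/w11.png

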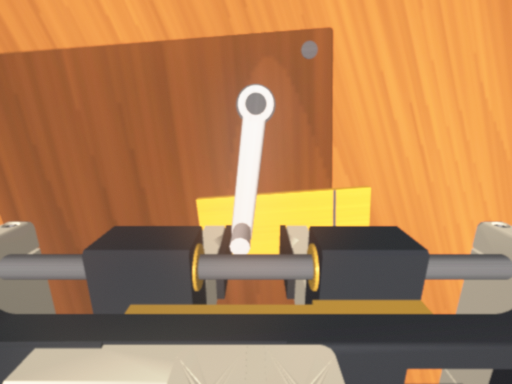

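The bar now lies over the plate, pin at (240,243). It is about 10° short of the stop, so I'll creep the rest and watch the force.

>>> jog_arm --motion '[[[0.0005, 0.0015, 0, 0, 0, -1.8, 0.03], [0.0005, 0.0045, 0, 0, 0, -3.8, 0.03], [0.0005, 0.007, 0, 0, 0, -5.8, 0.03], [0.001, 0.009, 0, 0, 0, -7.3, 0.03], [0.001, 0.0105, 0, 0, 0, -8, 0.03], [0.001, 0.0105, 0, 0, 0, -8, 0.03]]]'

```text
t: 13.1
eef_pos: [0.6535, 0.0524, 0.0781]
ee_rot: [3.139, -0.003, 1.34]
force: [0.5, -0.0, -0.1]
width: 0.03
```

```bash
python3 arc.py .03 .077 276 277 278
```

```text
t 13.1 tcp phi 274.58111948022895 r 0.08008602678109117 z 0.0781401144134877 yaw phi 274.18671798757964 F [ 0.5 -0.  -0.1]
[[[0.0001, 0.002, 0.0011, 0.2, -0.1, -1.8, 0.03], [0.0002, 0.0034, 0.0011, 0.2, -0.1, -2.8, 0.03], [0.0003, 0.0048, 0.0012, 0.2, -0.1, -3.8, 0.03]]]
```

Not at the stop yet, since the force is still about zero. From here I'll push straight along tool y without turning.

>>> jog_arm --motion '[[[0, 0.001, 0, 0, 0, 0, 0.03], [0, 0.002, 0, 0, 0, 0, 0.03], [0, 0.002, 0, 0, 0, 0, 0.03]]]'

```text
t: 13.4
eef_pos: [0.6556, 0.0519, 0.0782]
ee_rot: [3.139, -0.002, 1.34]
force: [-0.4, 0.3, 0.7]
width: 0.0299
```

>>> jog_arm --motion '[[[0, 0.0005, 0, 0, 0, 0, 0.03], [0, 0.001, 0, 0, 0, 0, 0.03], [0, 0.001, 0, 0, 0, 0, 0.03]]]'

```text
t: 13.7
eef_pos: [0.6566, 0.0517, 0.0781]
ee_rot: [3.139, -0.002, 1.34]
force: [-0.3, 1.0, 0.2]
width: 0.03
```

```bash
python3 look.py wrist w12
```

```text
tcp board mm [79.5  8.4] z 0.07813107715482673 yaw 76.76276569468574 [ 3.13887209e+00 -2.42137910e-03] F [-0.3  1.   0.2] t 13.7 qd 0.0026017316210147435
```

View pics/w12.png

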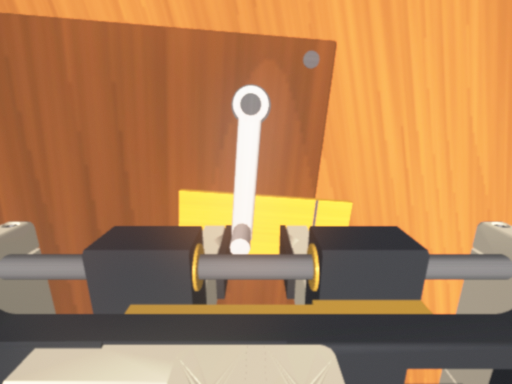

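```bash
python3 -c "
from h import *
B=np.load('B.npy');v=np.load('w12.npy');c=cam('wrist',dict(eef_pos=v[:3],ee_rot=v[3:]))
a=[tob(onz(c,p,z),B)*1000 for p,z in [((250.5,103.5),.056),((240,245.5),.072)]]
d=a[1]-a[0];print(a,np.linalg.norm(d),np.degrees(np.arctan2(d[1],d[0]))%360)
"
```

```text
[array([70.7635742 , 89.04132468]), array([70.3693751 , 10.60951711])] 78.43279818859494 269.71203322534814
```

The bar is at about 269.7° (stop at 270°). I'll nudge until the force shows the stop.

>>> jog_arm --motion '[[[0, 0.0005, 0, 0, 0, 0, 0.03], [0, 0.001, 0, 0, 0, 0, 0.03], [0, 0.001, 0, 0, 0, 0, 0.03]]]'

```text
t: 14.05
eef_pos: [0.6572, 0.0515, 0.078]
ee_rot: [3.14, -0.002, 1.34]
force: [-1.9, -0.4, 1.8]
width: 0.0301
```

>>> jog_arm --motion '[[[0, 0.0005, 0, 0, 0, 0, 0.03], [0, 0.001, 0, 0, 0, 0, 0.03], [0, 0.001, 0, 0, 0, 0, 0.03]]]'

```text
t: 14.35
eef_pos: [0.6574, 0.0514, 0.078]
ee_rot: [3.141, -0.002, 1.34]
force: [-5.3, 2.9, 2.9]
width: 0.03
```

The force rose to 6 N with no further motion, so the bar is at its stop. I'll centre the gap on the pin, lift clear and look.

>>> jog_arm --motion '[[[0, -0.004, 0, 0, 0, 0, 0.03], [0, -0.009, 0, 0, 0, 0, 0.03], [0, -0.009, 0, 0, 0, 0, 0.03], [0, -0.009, -0.02, 0, 0, 0, 0.03], [0, -0.009, -0.05, 0, 0, 0, 0.03], [0, -0.009, -0.09, 0, 0, 0, 0.03], [-0.03, -0.009, -0.12, 0, 0, 0, 0.03], [-0.06, -0.009, -0.15, 0, 0, 0, 0.03]]]'

```text
t: 15.15
eef_pos: [0.6349, -0.0052, 0.2295]
ee_rot: [3.14, -0.002, 1.341]
force: [-0.2, 0.1, 0.4]
width: 0.0301
```

```bash
python3 look.py wrist w13; python3 -c "
from h import *
B=np.load('B.npy')
plan((*frb((.005,.0),B),.22),-17.4,grip=.03)"
```

```text
tcp board mm [ 75.8 -52.4] z 0.229479204771947 yaw 76.84816258079609 [ 3.13976551e+00 -2.40091189e-03] F [-0.2  0.1  0.4] t 15.15 qd 0.5634971546574876
n 13 t 15.2
[[[0.0047, -0.0053, 0.0012, 0.5, -0.2, 7.2, 0.03], [0.0094, -0.0106, 0.0023, 0.4, -0.2, 14.5, 0.03], [0.0141, -0.0159, 0.0035, 0.4, -0.3, 21.7, 0.03], [0.0188, -0.0211, 0.0046, 0.4, -0.3, 29.0, 0.03], [0.0235, -0.0264, 0.0058, 0.4, -0.3, 36.2, 0.03], [0.0282, -0.0317, 0.007, 0.4, -0.4, 43.5, 0.03], [0.0328, -0.037, 0.0081, 0.4, -0.4, 50.7, 0.03], [0.0375, -0.0423, 0.0093, 0.3, -0.4, 57.9, 0.03]]]
```

View pics/w13.png

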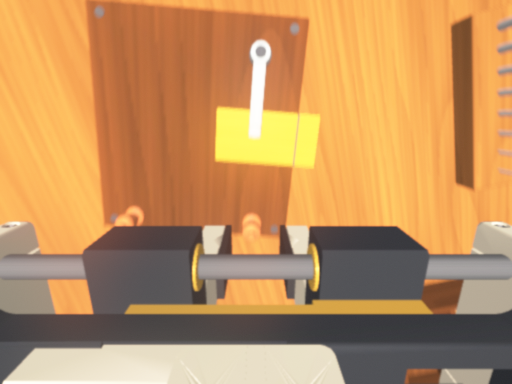

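The bar lies across the plate, pivot (260,51) to end (255,135), with the line at (296,138) on the board edge and both valves standing. I'll turn the wrist back for a squared, settled final measurement.

>>> jog_arm --motion '[[[0.005, -0.005, 0, 0, 0, 7.2, 0.03], [0.01, -0.01, 0, 0, 0, 14.5, 0.03], [0.014, -0.016, 0, 0, 0, 21.7, 0.03], [0.019, -0.021, 0, 0, 0, 29, 0.03], [0.024, -0.026, 0, 0, 0, 36, 0.03], [0.028, -0.032, 0, 0, 0, 43.5, 0.03], [0.033, -0.037, 0, 0, 0, 50.7, 0.03], [0.038, -0.042, 0, 0, 0, 58, 0.03]]]'

```text
t: 16.0
eef_pos: [0.6036, 0.0376, 0.2354]
ee_rot: [3.14, -0.009, 0.322]
force: [0.2, 0.0, -0.5]
width: 0.0304
```

```bash
python3 -c "
from h import *
B=np.load('B.npy')
plan((*frb((.005,.0),B),.20),-17.4,grip=.03)"
```

```text
n 5 t 16.0
[[[-0.0022, -0.0067, 0.007, 0.1, -0.5, 7.2, 0.03], [-0.0044, -0.0134, 0.0141, 0.0, -0.5, 14.3, 0.03], [-0.0065, -0.0201, 0.0211, -0.0, -0.6, 21.5, 0.03], [-0.0087, -0.0268, 0.0282, -0.0, -0.6, 28.7, 0.03], [-0.0109, -0.0335, 0.0352, -0.1, -0.6, 35.9, 0.03]]]
```

>>> jog_arm --motion '[[[-0.002, -0.007, 0.007, 0, -0.5, 7.2, 0.03], [-0.004, -0.013, 0.014, 0, -0.5, 14.3, 0.03], [-0.0065, -0.02, 0.021, 0, -0.6, 21.5, 0.03], [-0.009, -0.027, 0.028, 0, -0.6, 28.7, 0.03], [-0.011, -0.033, 0.035, 0, -0.6, 35.9, 0.03], [-0.011, -0.033, 0.035, 0, -0.6, 35.9, 0.03], [-0.011, -0.033, 0.035, 0, -0.6, 35.9, 0.03], [-0.011, -0.033, 0.035, 0, -0.6, 35.9, 0.03]]]'

```text
t: 16.8
eef_pos: [0.5835, 0.0654, 0.2007]
ee_rot: [-3.14, 0.001, -0.301]
force: [0.1, 0.8, -0.6]
width: 0.0301
```

```bash
python3 look.py wrist w14; python3 look.py scene c14
```

```text
tcp board mm [ 5.7 -0.4] z 0.20072347332736254 yaw -17.27136673773181 [-3.14021594e+00  5.00660621e-04] F [ 0.1  0.8 -0.6] t 16.8 qd 0.014792508526536713
tcp board mm [ 5.7 -0.5] z 0.20070196388065686 yaw -17.313797375484015 [-3.14020287e+00  5.09187608e-04] F [-0.  -0.6 -0.1] t 16.85 qd 0.013837896955787023
```

View pics/w14.png

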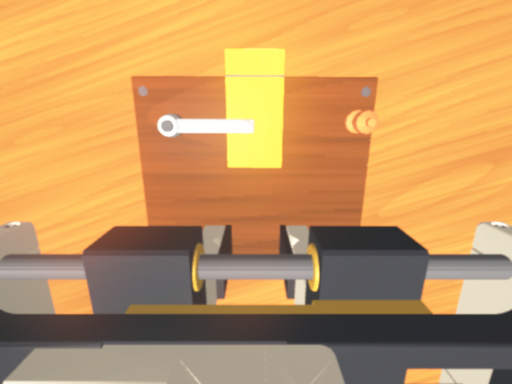

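View pics/c14.png

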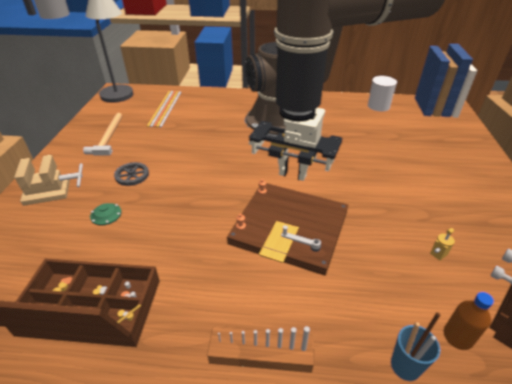

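```bash
python3 ml.py w14 150,170,190,210,300,320,340,360 66,86 70,83 231,282; python3 -c "
from h import *
B=np.load('B.npy');v=np.load('w14.npy');c=cam('wrist',dict(eef_pos=v[:3],ee_rot=v[3:]))
a=[tob(onz(c,p,z),B)*1000 for p,z in [((168,125.5),.056),((250,126.5),.048),((200,126.2),.048),((359,122),.03)]];print(a)
d=a[1]-a[2];print(np.degrees(np.arctan2(d[1],d[0]))%360)
for p in [(225.5,48.5),(284.5,49),(228,167.5),(282.5,168)]: print(np.round(tob(onz(c,p,.036),B)*1000,1))
"
python3 mp.py wrist w14
```

```text
edge px [[150.0, 75.6], [170.0, 75.5], [190.0, 75.6], [210.0, 75.6], [300.0, 75.7], [320.0, 76.5], [340.0, 76.5], [360.0, 76.6]]
edge fit [1.49989353e-03 1.20154087e+02] res 0.44876482882219193 line fit [-3.26564690e-03  1.20269708e+02] res 7.105427357601002e-14 y 20.234286103179638 24.31984060836551
line short of edge mm -0.00945960863313644 skew deg 0.2730453537953486
[array([70.64276051, 86.74721032]), array([69.651231  ,  4.77502798]), array([69.77146286, 56.31308689]), array([  74.13860576, -113.65405602])]
269.86633633402886
[144.6  29.3]
[144.3 -29.5]
[24.5 29.7]
[ 24.2 -31.3]
(119.54450225830078, 129.62632751464844) [[25.5, -73.3], [155.1, -72.8], [154.7, 46.7], [25.0, 46.3]]
```

Everything checks out and the arm is well clear. Handing in.

```bash
python3 -c "
from station import arm
print(arm.job_done())"
```

```text
the job is handed in; nothing more can be done
None
```

The job is done and handed in at about 17 s. The plate's scribed line lies over the board's far edge, and the hold-down bar is at its stop across the plate.

**What I did:** I pushed the plate's right side near the rear to square and centre it. Then I pushed it forward with both fingers on its rear edge until the line met the board edge. After that I swung the bar round by its pin until the force rose to about 6 N with no further motion, backed off and lifted about 170 mm clear.

**Last checks:**
- **Line against edge:** three wrist views gave 0.0, 0.5 and 0.0 mm short of the edge, differences of less than a pixel.
- **Overhang and centring:** measured overhang was about 24.5 mm, with the plate centred on the board to within 1 mm.
- **Squareness:** skew was 0.03° or less in the two close views. The last, farther view gave 0.27°, but the scribed line was barely resolved there, so I don't trust that figure. The plate's corners in that view show it square.
- **Bar:** it lies at about 269.9° on the board, with the stop at 270°.
- **Other parts:** valve_a measured within about 3 mm of where it began. The other loose parts look unmoved in the final picture, but I did not measure them again.

One disagreement: an outline fit of the whole plate failed in the last view because the colour mask caught something else, so the corner and line measurements stand in its place.

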